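Fetch the jar cap from under the low riser with the probe

TASK

A round paint-jar cap has rolled deep under the low plywood riser. Reach in through its open front with the flat T-shaped probe, feeling gently for the hidden steel foot that stands on one side of it, get behind the cap and drag it fully out of the front (never take it with the gripper while it is under there), then put the cap in the shallow tray. Lay the probe flat on the table clear of the riser and outside the tray, and leave the jars standing.

Things in the scene. Friction and masses are not known exactly. Their poses are not given: they have to be found in the camera images.
- shelf: Low plywood riser fixed on the table: board 200 mm deep (its x), 330 mm wide (its y), underside 40 mm and top 52 mm above the table. Origin: centre of its footprint at table height. Its front faces its -x, open except for corner posts 14 mm (x) by 12 mm (y), as at the back too. Along the other three sides only an 8 mm square strip lies on the table at the edge.
- shelf_front (a point): Middle of the riser's open front edge, at table height, 100 mm along -x from its origin; same axes (+x goes in). Inside it is clear to x = 192, y = +-153 mm from here, but for the cap (x = 70 to 115, y = -15 to 15 mm) and one fixed steel foot, 16 mm diameter, full height, at x = 70 to 115 and y = +55 to +65 or -65 to -55 mm: which side is unknown. Two jars stand on the board's back half.
- probe_grip (a point): Centre of the handle of the loose steel probe (160 g), 17 mm above its underside. Wooden handle 100 mm long (x), 24 mm wide (y), 34 mm high. A flat steel bar 12 mm wide and 8 mm thick runs from it along +x at the underside to the cross head. Axes: x along the bar towards the head, z up. It lies flat on the table.
- probe_head (a point): Centre of the probe's cross head, a steel bar 80 mm long (the probe's y), 10 mm thick (x), 12 mm high, underside level with that of the handle. It is 220 mm in +x from the handle's centre, 11 mm lower. Same axes as probe_grip.
- cap_center (a point): Centre of the round black jar cap, 38 mm diameter, 16 mm high, about 30 g, lying flat on the table under the riser; 8 mm above its underside. z is its axis.
- tray: Shallow open plastic tray fixed on the table, 150 mm (x) by 130 mm (y) outside, 30 mm high, walls 4 mm, inside floor 4 mm above the table. Origin: centre of its underside.
- jar_open_center (a point): Bystander: open paint jar without its cap, 48 mm diameter, 62 mm high, on the table. Point on its axis 35 mm above its underside.
- jar_near_center (a point): Bystander: capped paint jar, 48 mm diameter, 76 mm high, on the table. Point on its axis 35 mm above its underside.
- jar_shelf1_center (a point): Bystander: capped paint jar, 48 mm diameter, 76 mm high, standing on the back half of the riser. Point on its axis 35 mm above its underside.
- jar_shelf2_center (a point): Bystander: a second such jar on the back half of the riser. Point on its axis 35 mm above its underside.
Things that resemble listed ones, but are neither listed nor needed, are in the scene too. Of the things that look like the tray, the smaller one is meant.

How it is judged:
By the outcome, as a careful person would: the job done as asked, in the order asked, and still so for the second after the job is handed in, with the robot touching nothing.
It also fails if it takes over 72 s, if anything falls off the work surface, if the arm or the gripper's body presses on something with over 40 N, if the wrist force passes 120 N, or if a joint passes its speed limit or range.

ROBOT

A 7-joint arm with a two-finger parallel gripper is mounted at the origin on the work surface. World frame = base frame: x ahead of the robot, y to its left, z up, the work surface at z = 0. Lengths are in m, angles in rad, forces in N, time in s.
With the tool pointing down it reaches from about 0.4 to 0.75 m from the base axis. Payload 19.5 kg.
Tool frame: the origin (TCP) lies at the very end of the fingers, on their centre line; the grasp point (between the pads) lies 19 mm behind it; z points along the fingers, y is the line along which they close (so a half turn about z gives the same grasp; the last joint's range is limited). The gripper opens to 85 mm and grips with 20 to 120 N. Pads are 22 mm wide; open, the fingers measure 114 mm over their backs; the gripper's body (76 mm by 85 mm) begins 54 mm behind the grasp point. The pads swing forward as they close: fully open they stand 13 mm farther back than shut.
Start: joints at [1.128, 0.707, -0.028, 1.485, 0.022, 0.951, -0.075], TCP at [0.224, -0.529, 0.231] pointing down, gripper open.
Joint ranges: [-2.71, 2.71], [-0.32, 2.16], [-1.57, 1.52], [0, 2.45], [-1.46, 4.6], [0, 2.02], [-2.83, 2.83]. Speed limits (rad/s): [1.89, 1.89, 2.57, 2.57, 3.01, 3.01, 3.01].

INTERFACE

Orientations are given as a rotation vector (axis times angle).
In Python, from cell import robot gives the robot as it stands. Calls block until the motion is done:
- robot.move_ptp(position, orientation): joint-space move of the TCP to a pose.
- robot.move_linear(position, speed=0.15, rot=None): straight line of the TCP; rot=None keeps the orientation; speed is the mean speed in m/s.
- robot.move_joints(angles): joint-space move.
- robot.move_gripper(opening, grasp_force=None): opening from 0.0 (shut) to 1.0 (fully open); grasp_force is the grip in N (None keeps the last); returns when the fingers have stopped.
- robot.wait(seconds).
- robot.inverse_kinematics(position, orientation): joint angles nearest the present ones, or None.
- robot.get_state(): the state.
- robot.capture(name): name is "scene" or "top"; returns (picture, depth): 480x640x3 uint8, blue, green, red; 480x640 float32, m along the optical axis (not along the pixel's ray), 0 where there is no reading.
- robot.get_calibration(name): a dict with "intrinsics" (3x3 intrinsics, pixels), "k1" (the pictures are not rectified: a ray, as slopes to the right and down, at radius r is drawn at 1 + k1 r^2 times it, then the intrinsics apply), "R" (3x3) and "t" (3): a world point X has camera coordinates R X + t. Camera axes: x right, y down, z forward; pixel columns grow to the right and rows downward; lengths in m; the calibration is good to about 2 mm. A picture is of the moment at which its call begins. get_calibration takes no time and is no camera call.
A pose or a line that the arm cannot do raises robot.PlanningError and nothing moves.
- robot.sign_off(): hands the job in; it is judged then, once.
The state is a dict: "t": time; "joint_pos": joint angles; "joint_velocities": joint speeds; "joint_torque": joint torques, N m; "ee_pos": TCP position; "ee_rot": TCP orientation; "wrist_force": force on the tool from outside, world axes, zero at the start; "moment": the same for the moment, N m; "width": opening from 0.0 (shut) to 1.0 (fully open); "finger_force": force on a finger pad.
Only numpy, scipy, OpenCV 4.12 (cv2) and the standard library are available. Lean on these libraries where they do the work, as an engineer would, in place of code of your own. Each camera call takes 0.05 s, during which the arm holds its last target. There are 200 camera calls.

## Working session

There is one attempt and no reset: what is moved stays moved. The work goes in short steps, each a Python script; the robot and the scene stay as the last script left them, time stands still between calls to the robot, and variables do not carry over. Pictures are saved under pics/ and viewed, at most 10 in all, crops included, and the job is handed in when it is done.

```bash
ls; mkdir -p pics
python3 - <<'E'
from cell import robot
import cv2,numpy as np
for n in("scene","top"):
    p,d=robot.capture(n); cv2.imwrite(f"pics/{n}0.png",p); np.save(f"pics/{n}0.npy",d)
    c=robot.get_calibration(n); print(n,c, (d>0).mean())
s=robot.get_state(); print({k:np.round(v,3) for k,v in s.items()})
E
```

```text
pics
scene {'intrinsics': array([[444.57433216,   0.        , 318.67569207],
       [  0.        , 444.57433216, 235.75418212],
       [  0.        ,   0.        ,   1.        ]]), 'k1': -0.04466857343107827, 'R': array([[ 0.01340896,  0.99977776, -0.0162675 ],
       [ 0.72178986, -0.02093689, -0.69179553],
       [-0.69198237, -0.00246545, -0.72191019]]), 't': array([ 0.04804841, -0.25982832,  1.33097916])} 0.99611328125
top {'intrinsics': array([[495.4189005 ,   0.        , 319.35487775],
       [  0.        , 495.4189005 , 238.19082416],
       [  0.        ,   0.        ,   1.        ]]), 'k1': -0.008215813266013797, 'R': array([[ 0.00538398, -0.99997964,  0.00342578],
       [-0.99526232, -0.00569109, -0.09705944],
       [ 0.09707696, -0.00288698, -0.99527269]]), 't': array([-0.06217033,  0.47697935,  1.0208086 ])} 0.996103515625
{'t': np.float64(0.1), 'joint_pos': array([ 1.128,  0.707, -0.028,  1.485,  0.022,  0.951, -0.075]), 'joint_velocities': array([ 0.002, -0.002, -0.001, -0.002,  0.001, -0.002,  0.   ]), 'joint_torque': array([ 4.0000e-03, -8.8428e+01,  1.2370e+00, -2.3645e+01,  1.7000e-02,
        5.0000e-03,  0.0000e+00]), 'ee_pos': array([ 0.224, -0.529,  0.231]), 'ee_rot': array([-3.078, -0.625,  0.   ]), 'wrist_force': array([-0.134,  0.598, -0.825]), 'moment': array([0.065, 0.027, 0.011]), 'finger_force': np.float64(0.0), 'width': np.float64(0.999)}
```

View pics/scene0.png

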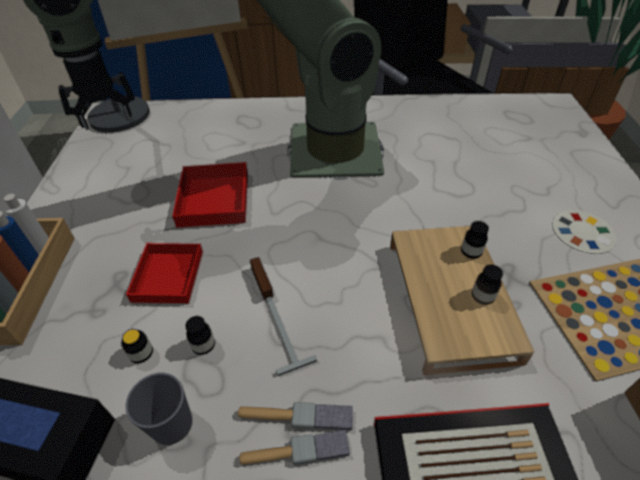

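View pics/top0.png

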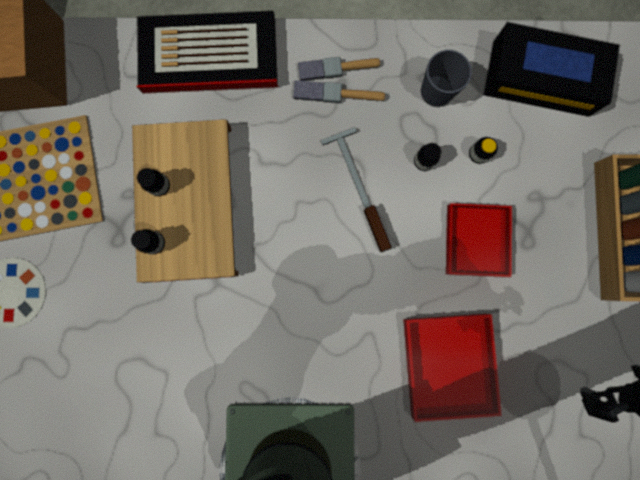

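The top view shows the riser at columns 135–233 and rows 120–280. Its jars stand to the left, so the front faces right (world -y). The probe handle is at (380,230) and its head at (340,137). The small tray is at (480,240), the near jar at (428,155), and the open jar at (485,148). Next I'll measure these.

```bash
cat > h.py <<'E'
import cv2,numpy as np
from cell import robot
from scipy.spatial.transform import Rotation as Ro
def ray(n,px):
    c=robot.get_calibration(n);K=np.array(c["intrinsics"]);R=np.array(c["R"]);t=np.array(c["t"])
    px=np.atleast_2d(np.asarray(px,float))
    d=(px-K[[0,1],[2,2]])/K[0,0]; s=d.copy()
    for _ in range(8): s=d/(1+c["k1"]*(s**2).sum(1,keepdims=True))
    return -R.T@t,np.c_[s,np.ones(len(s))]@R
def on_plane(n,px,z):
    C,v=ray(n,px); return (C+v*((z-C[2])/v[:,2])[:,None])
def project(n,X):
    c=robot.get_calibration(n);X=np.atleast_2d(X)
    p=X@np.array(c["R"]).T+c["t"]; s=p[:,:2]/p[:,2:]
    s=s*(1+c["k1"]*(s**2).sum(1,keepdims=True));K=np.array(c["intrinsics"])
    return s*K[0,0]+K[[0,1],[2,2]]
def rect(P): # world xy points -> centre, sizes, angle of the long side
    (c,s,a)=cv2.minAreaRect(np.float32(P[:,:2]*1000)); a=np.radians(a)
    if s[0]<s[1]: s=s[::-1]; a+=np.pi/2
    return np.array(c)/1000,np.array(s),(a+np.pi/2)%np.pi-np.pi/2
def comps(m,box,amin=60):
    q=np.zeros_like(m);x0,x1,y0,y1=box;q[y0:y1,x0:x1]=m[y0:y1,x0:x1]
    cs,_=cv2.findContours(q.astype(np.uint8),cv2.RETR_EXTERNAL,cv2.CHAIN_APPROX_NONE)
    return sorted([c[:,0,:] for c in cs if cv2.contourArea(c)>amin],key=lambda c:-cv2.contourArea(c))
E
python3 - <<'E'
from h import *
p=cv2.imread("pics/top0.png");hsv=cv2.cvtColor(p,cv2.COLOR_BGR2HSV).astype(int);H,S,V=hsv[...,0],hsv[...,1],hsv[...,2]
wood=(S>55)&(H>8)&(H<25)&(V>80)
c=comps(wood,(120,245,110,290))[0]; c=cv2.convexHull(c)[:,0]; print("shelf",rect(on_plane("top",c,.052)))
red=(S>130)&((H<8)|(H>172))
for c in comps(red,(440,525,195,285))[:1]: print("tray",rect(on_plane("top",c,.03)))
for c in comps((S>70)&((H<15)|(H>170))&(V<150),(350,400,190,260))[:2]: print("handle",rect(on_plane("top",c,.034)),len(c))
# steel: differ from marble locally, cool/dark
crop=p[120:260,310:410]; cv2.imwrite("pics/probe_crop.png",cv2.resize(crop,None,fx=4.2,fy=4.2,interpolation=cv2.INTER_CUBIC))
for n in [(345,170),(335,137),(352,180),(330,180),(360,160)]: print(n,hsv[n[1],n[0]])
d=np.load("pics/top0.npy")
def pt(u,v):
    C,r=ray("top",[[u,v]]); return C+r[0]*d[v,u]
for u,v in [(428,152),(485,147),(150,179),(146,239),(185,200),(220,200),(376,220),(440,300)]: print((u,v),pt(u,v).round(3))
E
```

```text
shelf (array([0.55320654, 0.22389491]), array([331.67379761, 201.20147705]), np.float64(0.07247796235602011))
tray (array([ 0.47640237, -0.39413541]), array([149.94781494, 135.89045715]), np.float64(-0.037590518786468685))
handle (array([ 0.49855737, -0.1802565 ]), array([96.89266205, 24.17959023]), np.float64(0.3750396605104087)) 104
(345, 170) [ 38   7 152]
(335, 137) [ 92  27 123]
(352, 180) [ 30   8 135]
(330, 180) [ 60   7 149]
(360, 160) [ 24  10 132]
(428, 152) [ 0.65  -0.28   0.074]
(485, 147) [ 0.665 -0.401  0.063]
(150, 179) [0.58  0.266 0.127]
(146, 239) [0.464 0.269 0.128]
(185, 200) [0.552 0.218 0.053]
(220, 200) [0.553 0.146 0.052]
(376, 220) [ 0.515 -0.178  0.033]
(440, 300) [ 0.349 -0.317  0.002]
```

View pics/probe_crop.png

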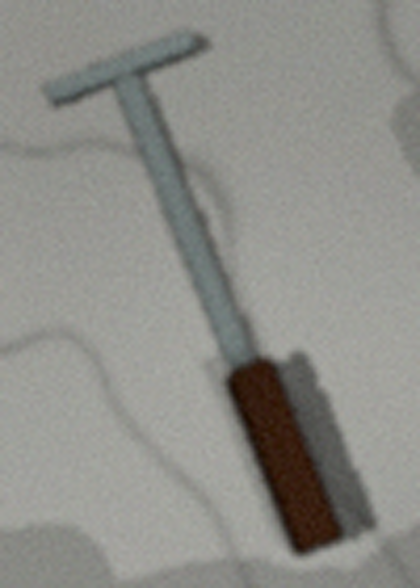

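The crop shows the probe lying flat. Its head ends are at about (322,141) and (359,130) in the top view, and the handle is dark brown. I'll refine the shelf edges and cross-check the probe.

Run:
```python
from h import *
p=cv2.imread("pics/top0.png");hsv=cv2.cvtColor(p,cv2.COLOR_BGR2HSV).astype(int);H,S,V=hsv[...,0],hsv[...,1],hsv[...,2]
wood=((S>55)&(H>8)&(H<25)&(V>80))
R=[];L=[];T=[];B=[]
for v in range(130,270):
    c=np.flatnonzero(wood[v,120:250])+120; R.append((c.max()+.5,v))
    if v<165 or v in range(200,222): L.append((c.min()-.5,v))
for u in range(145,222):
    r=np.flatnonzero(wood[110:295,u])+110; T.append((u,r.min()-.5)); B.append((u,r.max()+.5))
for n,q in zip("RLTB",(R,L,T,B)):
    w=on_plane("top",q,.052)[:,:2]; l=cv2.fitLine(np.float32(w),cv2.DIST_HUBER,0,.001,.001).ravel(); l=l*np.sign(l[0] if n in"RL" else l[1]).repeat(1) if 0 else l
    a=np.arctan2(l[1],l[0]); print(n,l[2:],round((a+np.pi/2)%np.pi-np.pi/2 if n in"RL" else a%np.pi-np.pi/2,4))
C=np.array([.49856,-.18026]); h=on_plane("top",[[340.2,136.2],[321.9,141.4],[358.8,130]],.012)
print("head",h, np.linalg.norm(h[1]-h[2]), h[0,:2]-C, np.linalg.norm(h[0,:2]-C), np.arctan2(*(h[0,:2]-C)[::-1]))
q=cv2.imread("pics/scene0.png");hs=cv2.cvtColor(q,cv2.COLOR_BGR2HSV).astype(int);H,S,V=hs[...,0],hs[...,1],hs[...,2]
for c in comps((S>80)&((H<15)|(H>170))&(V<130),(240,285,250,305))[:2]: print("handle scene",rect(on_plane("scene",c,.034)),len(c))
for c in comps((S>130)&((H<8)|(H>172)),(120,210,235,310))[:1]: print("tray scene",rect(on_plane("scene",c,.03)))
```

```text
R [0.55441564 0.12404683] 0.0734
L [0.6141289 0.3290599] 0.0673
T [0.719067   0.22793183] 0.0727
B [0.38838664 0.21639511] 0.0656
head [[ 0.70158497 -0.10369752  0.012     ]
 [ 0.68973367 -0.06394653  0.012     ]
 [ 0.7157134  -0.14420761  0.012     ]] 0.08436104885090331 [0.20302497 0.07656248] 0.21698145838715538 0.36061809335125117
handle scene (array([ 0.50975879, -0.17855893]), array([113.23810577,  21.97292328]), np.float64(0.3768428535949877)) 93
tray scene (array([ 0.48579651, -0.39191559]), array([167.51347351, 139.49943542]), np.float64(-0.04898725035535367))
```

```bash
cat >> h.py <<'E'
def rv(psi): return (Ro.from_euler("z",psi)*Ro.from_euler("x",np.pi)).as_rotvec()
SF=np.array([.5605,.1242]); SY=np.pi/2+.070
def sh(x,y): # shelf_front frame -> world xy
    c,s=np.cos(SY),np.sin(SY); return SF+np.array([c*x-s*y,s*x+c*y])
def st(m=""):
    s=robot.get_state(); print(m,"t%.2f"%s["t"],s["ee_pos"].round(4),"F",s["wrist_force"].round(2),"M",s["moment"].round(2),"w %.3f ff %.1f"%(s["width"],s["finger_force"])); return s
E
python3 - <<'E'
from h import *
P=[.4975,-.1805]; psi=.365
for s in(0,np.pi):
    for q in(P+[.006],[*sh(-75,0)/1]if 0 else [*sh(-.075,.085),.01],[*sh(-.075,-.085),.01],[*sh(-.28,0),.01]):
        y=psi if q[2]==.006 else SY
        j=robot.inverse_kinematics(q,rv(y+s)); print(s>0,None if j is None else np.round(j,2))
robot.move_ptp(P+[.12],rv(psi)); st()
robot.move_linear(P+[.006],.12); st()
robot.move_gripper(0.,80); st("grip")
robot.move_linear(P+[.05],.1); st("lift")
p,d=robot.capture("top"); cv2.imwrite("pics/lift.png",p[90:330,260:460].repeat(2,0).repeat(2,1))
E
```

```text
False [ 0.26  1.01  0.05  1.83 -0.13  0.31 -0.8 ]
False [-0.13  0.98 -0.05  1.99  0.24  0.18 -0.33]
False [-0.05  1.12 -0.2   1.33  0.28  0.72 -0.28]
False [ 0.29  1.06 -0.17  1.55  0.28  0.55  0.04]
True [ 0.57  1.06 -0.54  1.82  0.99  0.56  1.31]
True [-0.31  1.    0.28  2.   -0.98  0.28 -2.27]
True [-0.41  1.23  0.69  1.35 -0.89  0.89 -2.55]
True [-0.03  1.13  0.52  1.57 -0.8   0.67 -2.18]
 t1.77 [ 0.4973 -0.1816  0.1202] F [-1.27 -0.4  -0.34] M [-0.03  0.02  0.04] w 1.001 ff 0.0
 t2.88 [ 0.4978 -0.1807  0.0066] F [ 0.23 -0.8   0.73] M [ 0.    0.04 -0.01] w 1.000 ff 0.0
grip t3.47 [ 0.4976 -0.1805  0.0064] F [-1.19  1.54  8.32] M [0.09 0.3  0.05] w 0.266 ff 79.6
lift t4.06 [ 0.4974 -0.1804  0.0498] F [-0.51  0.47 -1.59] M [-0.01  0.04 -0.01] w 0.268 ff 78.4
```

View pics/lift.png

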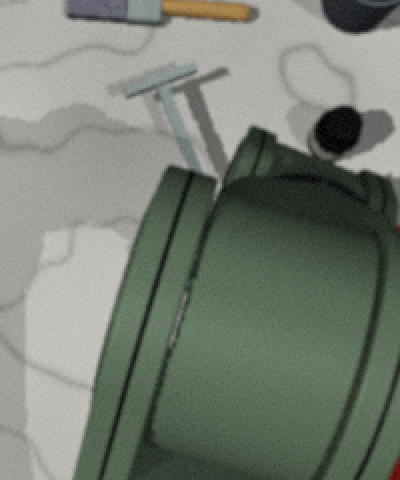

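The head hangs level in front of the gripper, at about (330,128) in the full top picture, with its shadow offset to show it is lifted. Next I'll swing to the riser front on the +y side and check the head there.

Run:
```python
from h import *
robot.move_ptp([*sh(-.29,.082),.05],rv(SY)); st()
robot.move_linear([*sh(-.29,.082),.0095],.1); st()
p,d=robot.capture("top"); cv2.imwrite("pics/front.png",p[130:310,220:420].repeat(3,0).repeat(3,1)); cv2.imwrite("pics/front_full.png",p); np.save("pics/front.npy",d)
print("head expected px",project("top",np.array([[*sh(-.07,.082),.012],[*sh(-.07,.122),.012],[*sh(-.07,.042),.012]])))
```

```text
t4.88 [ 0.4987 -0.1708  0.0496] F [ 0.3   0.11 -1.86] M [-0.04  0.03  0.02] w 0.265 ff 78.3
 t5.43 [ 0.499  -0.1707  0.0097] F [ 0.06 -0.02 -0.83] M [-0.03  0.04 -0.02] w 0.265 ff 78.3
head expected px [[268.60023407 235.48425035]
 [269.63039792 254.18562661]
 [267.57878005 216.91964463]]
```

View pics/front.png

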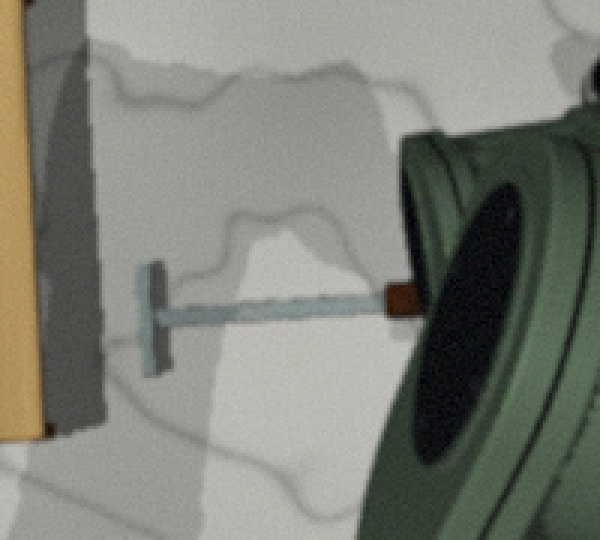

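The head sits at about (270.5,236.5) in full-picture pixels, about 4 mm short of the expected position and 2 mm to +y, with its yaw aligned. I'll allow for the 4 mm and feel in gently on the +y side.

```bash
cat >> h.py <<'E'
Z=.0095
def hd(x,y,z=Z): return [*sh(x-.216,y-.002),z] # TCP for the head at shelf (x,y)
AX=np.array([np.cos(SY),np.sin(SY)])
def feel(y,x0=.045,x1=.130,step=.0015,thr=3.5):
    robot.move_linear(hd(x0,y),.12); robot.wait(.1)
    b=np.mean([[*robot.get_state()["wrist_force"][:2]] for _ in range(3)],0); x=x0; st("in")
    while x<x1:
        x+=step; robot.move_linear(hd(x,y),.03)
        s=robot.get_state(); f=-(s["wrist_force"][:2]-b)@AX
        if f>thr:
            st("contact? x=%.4f f=%.1f"%(x,f)); robot.wait(.05)
            f=-(robot.get_state()["wrist_force"][:2]-b)@AX
            if f>thr: print("CONTACT",x,f); robot.move_linear(hd(x-.006,y),.05); return x
    st("clear"); return None
E
python3 - <<'E'
from h import *
x=feel(.084)
if x is not None:
    robot.move_linear(hd(-.03,.084),.15); st("out")
E
```

```text
in t6.72 [ 0.4906 -0.0529  0.0095] F [-0.01 -0.46 -0.68] M [-0.05  0.01  0.03] w 0.265 ff 78.3
clear t20.98 [0.4847 0.0333 0.0095] F [-0.18 -0.03 -1.14] M [-0.03 -0.01 -0.02] w 0.265 ff 78.3
```

The +y side is clear past the foot's range, so the foot is on -y. I'll go behind the cap, sweep sideways until the bar nudges it into the corner of the T, and drag it out.

Run:
```python
from h import *
robot.move_linear(hd(.152,.084),.08); st("deep")
robot.move_linear(hd(.152,.016),.05); st("behind")
for x in (.10,.05,0,-.065):
    robot.move_linear(hd(x,.016),.07); s=st("drag %.3f"%x)
    if np.abs(s["wrist_force"]).max()>12: print("STOP"); break
p,d=robot.capture("top"); cv2.imwrite("pics/drag.png",p[100:300,210:410].repeat(3,0).repeat(3,1)); cv2.imwrite("pics/drag_full.png",p)
```

```text
deep t21.39 [0.4831 0.0548 0.0095] F [-0.06 -0.62 -1.72] M [-0.08 -0.02 -0.01] w 0.270 ff 78.3
behind t22.90 [0.5508 0.0594 0.0095] F [ 0.23 -0.23 -2.97] M [-0.05  0.   -0.01] w 0.265 ff 78.4
drag 0.100 t23.79 [0.5546 0.008  0.0095] F [ 0.58  0.04 -1.56] M [-0.06  0.04  0.05] w 0.265 ff 78.5
drag 0.050 t24.66 [ 0.5581 -0.0419  0.0095] F [ 0.07  0.83 -0.39] M [0.   0.02 0.02] w 0.266 ff 78.4
drag 0.000 t25.52 [ 0.5617 -0.0918  0.0095] F [-0.55 -0.39 -2.02] M [-0.04  0.03  0.03] w 0.267 ff 78.4
drag -0.065 t26.60 [ 0.5662 -0.1565  0.0095] F [-0.19  0.33 -1.11] M [-0.04 -0.02 -0.05] w 0.266 ff 78.4
```

View pics/drag.png

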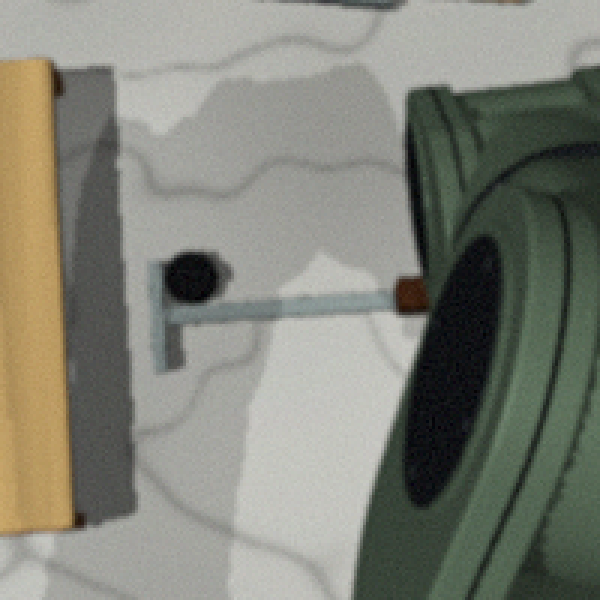

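The cap is fully out at full-picture (274,192), in the corner of the T, about 40 px from the riser front. I'll back the probe off, lay it down, and re-measure the cap before grasping.

```bash
cat >> h.py <<'E'
def cap(p,box=(255,300,170,215)):
    m=p.max(2)<45; c=comps(m,box,60)[0]; (u,r)=cv2.minEnclosingCircle(c); M=cv2.moments(c); u=np.array([[M["m10"]/M["m00"],M["m01"]/M["m00"]]])
    return on_plane("top",u,.012)[0],r,u
E
python3 - <<'E'
from h import *
print(cap(cv2.imread("pics/drag_full.png")))
robot.move_linear(hd(-.055,.018),.06)
robot.move_linear(hd(-.055,.115),.12)
robot.move_linear(hd(-.09,.120),.12)
robot.move_linear(hd(-.09,.120,.0068),.03); st("down")
robot.move_gripper(1.0); st("open")
robot.move_linear(hd(-.09,.120,.13),.15); st("up")
p,d=robot.capture("top"); cv2.imwrite("pics/laid.png",p[100:300,210:460].repeat(3,0).repeat(3,1)); print(cap(p))
E
```

```text
(array([0.57688023, 0.03999512, 0.012     ]), 8.799373626708984, array([[273.28943089, 192.33821138]]))
down t28.62 [ 0.4643 -0.1887  0.0066] F [ 0.81 -0.05 -0.29] M [-0.09 -0.01 -0.02] w 0.270 ff 78.6
open t29.25 [ 0.4642 -0.1893  0.0068] F [ 0.73 -0.33 -0.31] M [-0.04  0.    0.02] w 1.001 ff 0.0
up t30.23 [ 0.4639 -0.1892  0.1294] F [-1.19 -1.09 -0.33] M [0.02 0.07 0.02] w 1.001 ff 0.0
(array([0.57710843, 0.03903838, 0.012     ]), 8.342086791992188, array([[273.73611111, 192.23611111]]))
```

View pics/laid.png

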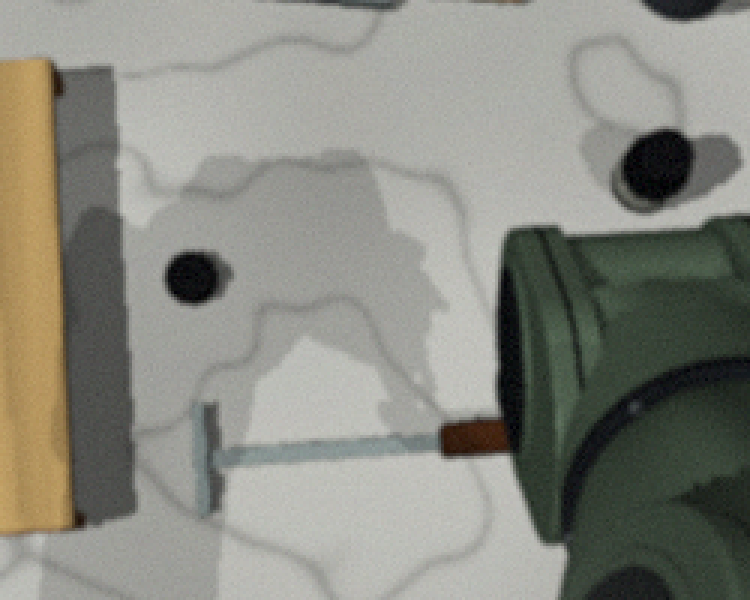

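The cap stands free at full-picture (273.7,192), and the probe lies flat from about (278,253) to the handle, clear of the riser. Now I'll grasp the cap.

Run:
```python
from h import *
c=[.5770,.0395]; T=[.478,-.3965]
robot.move_ptp([*c,.10],rv(SY)); 
robot.move_linear([*c,.001],.12); st("at cap")
robot.move_gripper(0.,40); s=st("grip")
robot.move_linear([*c,.11],.15); s=st("lift")
if .3<s["width"]<.6:
    robot.move_ptp([*T,.11],rv(np.pi/2-.04)); st("over")
    robot.move_linear([*T,.008],.1); st("in tray")
    robot.move_gripper(.7); st("rel")
    robot.move_linear([*T,.13],.15)
    robot.move_ptp([.45,0,.30],rv(SY)); st("end")
    for n in("top","scene"):
        p,d=robot.capture(n); cv2.imwrite(f"pics/{n}_end.png",p)
```

```text
at cap t32.26 [0.5774 0.0394 0.0017] F [0.31 1.12 0.14] M [-0.03  0.04 -0.01] w 0.998 ff 0.0
grip t32.77 [0.5772 0.0395 0.0015] F [-1.8  -0.66  8.16] M [-0.02  0.41 -0.03] w 0.421 ff 39.3
lift t33.64 [0.5766 0.0394 0.1092] F [ 0.77  0.11 -1.7 ] M [-0.03 -0.01 -0.03] w 0.418 ff 40.0
over t35.28 [ 0.4789 -0.3952  0.11  ] F [ 0.1  -0.12  0.33] M [ 0.02 -0.05  0.02] w 0.419 ff 40.0
in tray t36.45 [ 0.4783 -0.3967  0.0086] F [-0.19 -0.48  0.17] M [-0.01  0.02  0.02] w 0.422 ff 40.0
rel t36.81 [ 0.4781 -0.3965  0.0082] F [-0.73 -0.03  0.61] M [-0.01  0.04 -0.02] w 0.704 ff 0.0
end t39.37 [ 0.4502 -0.0009  0.2995] F [ 0.49 -0.39 -0.36] M [-0.04 -0.   -0.  ] w 0.703 ff 0.0
```

View pics/scene_end.png

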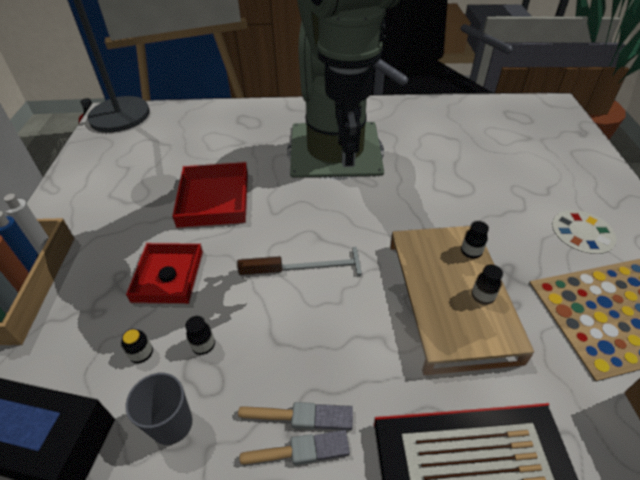

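The cap is in the smaller tray at (167,274). The probe lies flat from (240,265) to (358,262), clear of both the riser and the tray, and all four jars are standing.

```bash
python3 -c "
from cell import robot
print(robot.sign_off())"
```

```text
the job is handed in; nothing more can be done
None
```

I dragged the cap out with the probe and put it in the smaller tray; the probe lies flat clear of the riser and tray, all four jars stand, and I handed in at about 39 s of the 72 s allowed.

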